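# Load the tile rack past the sprung gate of the drying lane

## Robot

A 7-joint arm with a two-finger parallel gripper is mounted at the origin on the work surface. World frame = base frame: x ahead of the robot, y to its left, z up, the work surface at z = 0. Lengths are in m, angles in rad, forces in N, time in s.
With the tool pointing down it reaches from about 0.35 to 0.9 m from the base axis. Payload 19.9 kg.
Tool frame: the origin (TCP) lies at the very end of the fingers, on their centre line; the grasp point (between the pads) lies 19 mm behind it; x points along the fingers, z is the direction in which the jaws open and shut, and the axes are right-handed (so a half turn about x gives the same grasp; the last joint's range is limited). The gripper opens to 85 mm and grips with 20 to 120 N. Pads are 22 mm wide; open, the fingers measure 114 mm over their backs; the gripper's body (76 mm by 85 mm) begins 54 mm behind the grasp point. The pads swing forward as they close: fully open they stand 13 mm farther back than shut.
Start: joints at [1.151, 0.417, -0.01, 1.614, 0.005, 1.111, -0.053], TCP at [0.231, -0.581, 0.231] pointing down, gripper open.
Joint ranges: [-2.81, 2.81], [-0.39, 2.02], [-1.27, 1.25], [0.06, 2.57], [-1.19, 4.33], [0.19, 2], [-2.82, 2.82]. Speed limits (rad/s): [1.89, 1.89, 2.39, 2.39, 3.01, 3.01, 3.01].

## Interface

Orientations are given as [roll, pitch, yaw] about the fixed x, y, z axes, in that order (R = Rz(yaw) Ry(pitch) Rx(roll)).
In Python, from plant import status, imaging, job_done gives the robot as it stands.
- The arm moves only by the tool jog_arm, never from a script. Its argument "deltas" is a list of rows, each a list of 7 numbers: the turn, a rotation vector about the tool's x, y, z in units of 5 degrees (1.0 is 5 degrees), then the shift along the tool's x, y, z in m, then the opening, from 0 (shut) to 1 (fully open). A call has exactly 8 rows; each row is the pose to reach, as a shift and turn from the pose commanded when the call began, along the tool's axes at that moment; what a row does not reach only later rows make up. A row lasts 1/10 s, in which the tool goes at most 50 mm and 8.59 degrees, less where a joint would pass 70% of its speed; a pose out of reach is approached as far as the arm can. A call with a gripper value outside its range is refused whole. The fingers move at their own pace and stop on an object; "grip_force" is the grip in N (left out, the last holds). Time passes only in rows, so rows that repeat a pose let the fingers close, or fill a call up. It gives the time, the measured TCP pose, the force and the opening at its end, in the units of the state.
- status.state(): the state, without advancing time (a new reading comes with each control period).
- imaging.capture(name): name is "scene" or "side" or "wrist"; returns a dict with "color" (480x640x3 uint8, red, green, blue), "mtx" (3x3 intrinsics, pixels), "dist_coeffs" ([k1, k2, p1, p2, k3] as OpenCV has them; the pictures are not rectified), "rvec" (rotation vector, rad) and "tvec" (3), from world to camera coordinates, as OpenCV has them; the wrist camera has in their place "mount" (4x4, takes a point from camera to tool coordinates, whose origin is the TCP and whose axes are the tool frame's). Camera axes: x right, y down, z forward; pixel columns grow to the right and rows downward; lengths in m; the calibration is good to about 2 mm. A picture is of the moment at which its call begins: read the wrist's pose just before it. There is no depth.
- job_done(): hands the job in, once; it reports no verdict.
Trained networks look in a picture, given as the dict that the camera call returned (one of the last four; its "shot" number tells which), for a name from the list of things; names that differ only in an ending like _2 or _b are one class to them, and where a whole thing is asked for, a point or a joint stands for the part that bears it (a point fixed in the world has none). Each returns a list of dicts, best first, with "p" (0 to 1); they miss things now and then, are a little off and sometimes report something else, mostly with a low value. They report only what shows in the picture. A call takes as long as a camera call. They do not tell look-alikes from the thing itself.
- imaging.look_for(picture, target): "location" ([column, row] in pixels, amid what is visible of it).
- imaging.trace(picture, target): "pixels" (480x640 bool, what is visible of it) and "location" ([column, row] in pixels, amid what is visible of it).
The state is a dict: "time_s": time; "joint_pos": joint angles; "dq": joint speeds; "joint_torque": joint torques, N m; "position": TCP position; "ee_rot": TCP orientation; "wrist_force": force on the tool from outside, world axes, zero at the start; "wrist_torque": the same for the moment, N m; "width": finger opening in m.
Only numpy, scipy, OpenCV 4.12 (cv2) and the standard library are available. Lean on these libraries where they do the work, as an engineer would, in place of code of your own. Each camera call takes 0.05 s, during which the arm holds its last target.

## Task

Load the rack of painted tiles into the drying bay: with one fingertip tip the sprung gate down by its hand lever and keep it held down while another finger pushes the rack along the runners over it, letting the lever go only once the rack is over the gate. Push on until the whole rack is past the gate, then take the hand away so that the gate springs up behind it. The rack is only pushed, never lifted off its runners or rammed against the gate, and the other things on the table stay where they are.

Things in the scene. Friction and masses are not known exactly. Their poses are not given: they have to be found in the camera images.
- lane: Drying lane fixed to the table: two aluminium angle runners on a 122 mm wide plywood base, open above. Origin on the table under the gate's hinge axis, midway between the guides. +x = loading direction, +y = side of the hand lever, z up. Runner tops at z = 45 mm, from x = -235 mm (open loading end) to 125 mm. The gap between the runners (y = +-30 mm) takes the gate when it is down
- guide_top (a point): Top edge of the upright guide on the lever's side, at lane x = 0, y = 52 mm (inner face), z = 70 mm. The guides are 3 mm thick, 104 mm apart inside and run the lane's length. Outside this guide, up to 100 mm from the lane's middle, nothing but the lever is higher than z = 45 mm; the jar and tiles stand farther out
- end_stop (a point): Middle of the face of the rubber pad on the stop that closes the drying bay: lane x = 118 mm, y = 0, z = 63 mm; the stop is 79 mm high. The bay is the lane from x = 0 (gate's hinge axis) to here. A blower 140 mm high stands beside the bay, on the side away from the lever, at x = 0 to 126 mm, y = -74 to -170 mm
- rack: Wooden rack of four painted tiles: 84 mm long (x, loading direction), 96 mm wide (y), about 0.6 kg. Upright boards across both ends, full width, 38 mm high, 8 mm thick; the tiles between them stand 46 mm high, 17 mm in from the ends. Origin: centre of the underside. It starts on the runners ahead of the gate, with about 4 mm of play to each guide; 2 to 8 N slides it
- rack_nose (a point): middle of the lower edge of the rack's leading end. It must be at lane x < -60 mm until the gate is down (the gate's tip sweeps to there); it starts at -66 to -90 mm
- rack_tail (a point): middle of the lower edge of the rack's trailing end, on the outer face of the end board that is pushed on
- gate (a joint): Angle of the sprung tip-down gate, rad: 0 = closed, 1.05 = its stop. Opening tips it down towards the loading end (-x); it cannot tip the other way, so when closed it stops the rack. From 0.88 on it lies below the runner tops and the rack slides over it. A soft damped spring (0.09 to 0.13 N m) closes it in about a second when let go; a rack standing over it keeps it down
- leaf_tip (a point): Middle of the upper edge of the gate's steel leaf, which is 54 mm wide and 3 mm thick, stands mid-lane and reaches 58 mm from the hinge axis. At gate angle q it leans 0.61 + q rad from upright towards the loading end (closed: its tip at lane x = -33 mm, 48 mm above the axis)
- lever_tip (a point): Middle of the free end of the gate's hand lever (one piece with the leaf): flat steel bar 4 mm thick, 30 mm wide (lane y = 61 to 91 mm), 150 mm long from the hinge axis, outside the guide. At gate angle q it leans 0.47 + q rad from upright towards the loading end. A fingertip presses it that way and down from its bay-side / upper face with about 1 N, and can slide along it
- gate_axis (a point): point on the gate's hinge axis mid-lane: lane x = 0, y = 0, z = 38 mm; the axis runs along lane y. With a fingertip resting on the hand lever 75 to 150 mm from this axis, its underside about 5 mm above the runner tops, the gate is past 0.88 rad
- brush_tin: metal tin with paint brushes, 76 mm across, tin 95 mm high, brushes up to 190 mm; on the far side of the lane, near its loading end. Bystander; origin at the centre of its underside
- mug: white mug, 80 mm across, 90 mm high, handle to one side; just beyond the loading end of the lane, on the lever's side. Bystander; origin at the centre of its underside
- glaze_jar: squat jar, 54 mm across, 66 mm high; on the lever's side of the lane, beside the drying bay. Bystander; origin at the centre of its underside
- paint_pot: small open pot, 52 mm across, 36 mm high; on the far side of the lane, beside the gate. Bystander; origin at the centre of its underside
- tile_stack: pile of four blank tiles, 78 x 60 x 24 mm; on the lever's side of the lane, near the gate's shaft. Bystander; origin at the centre of its underside
- bisque_bowl: terracotta bowl, 120 mm across, 50 mm high; away from the lane on the robot's right. Bystander; origin at the centre of its underside
- glaze_bottle: bottle, 60 mm across, 130 mm high; beyond the loading end of the lane. Bystander; origin at the centre of its underside
There are look-alikes about, which are no part of the job. Leave any turquoise look-alike of the rack alone.

How it is judged:
By the outcome, as a careful person would: the job done as asked, in the order asked, and still so for the second after the job is handed in, with the robot touching nothing.
It also fails if it takes over 48 s, if anything falls off the work surface, if the arm or the gripper's body presses on something with over 40 N, if the wrist force passes 120 N, or if a joint passes its speed limit or range.

## Working session

There is one attempt and no reset: what is moved stays moved. The work goes in short steps, Python scripts to look and compute and a tool call to move; the robot and the scene stay as the last step left them, time stands still between calls to the robot, and variables do not carry over. Pictures are saved under pics/ and viewed, and the job is handed in when it is done.

Besides the shell and the picture viewer there is one more tool, called after "Call:" as a command line: name --pt "numbers of a row" for each row, then --argument value for the rest. jog_arm: Moves the arm, as the interface text tells. Its arguments: {"type":"object","properties":{"deltas":{"type":"array","items":{"type":"array","items":{"type":"number"}}},"grip_force":{"type":"number"}},"required":["deltas"]}

```bash
ls; mkdir -p pics
python3 - <<'E'
from plant import status, imaging
import cv2
s=status.state(); print(s)
for n in ["scene","side","wrist"]:
    p=imaging.capture(n); cv2.imwrite(f"pics/{n}0.png",p["color"][:,:,::-1]); print(n,{k:p[k] for k in p if k!="color"})
E
```

```text
pics
{'time_s': 0.0, 'joint_pos': array([ 1.15049528,  0.41797374, -0.01034396,  1.614193  ,  0.00467445,
        1.11070801, -0.05299216]), 'dq': array([-5.17997934e-04,  1.30860177e-03, -2.83770044e-05, -1.13161013e-03,
        2.36569839e-03,  7.68018262e-04, -1.17500361e-03]), 'joint_torque': array([-9.76852207e-04, -8.64463806e+01,  6.78468291e-01, -4.34906924e+01,
        1.90911553e-02,  7.47603248e-03, -9.72378189e-06]), 'position': array([ 0.23101403, -0.58034934,  0.23065231]), 'ee_rot': array([-3.0988543 ,  1.56953839,  1.99237797]), 'wrist_force': array([ 0.01576855, -0.69078806, -0.55307553]), 'wrist_torque': array([-0.04287672, -0.01236033,  0.02297462]), 'width': 0.0850684207539875}
scene {'mtx': array([[471.31321859,   0.        , 317.54441978],
       [  0.        , 471.31321859, 239.3027633 ],
       [  0.        ,   0.        ,   1.        ]]), 'dist_coeffs': array([-0.1253704,  0.       ,  0.       ,  0.       ,  0.       ]), 'rvec': array([ 0.76165262,  2.60375427, -1.10725874]), 'tvec': array([ 0.53256723, -0.06826787,  1.23998063]), 'shot': 1}
side {'mtx': arra
[... 279 characters left out ...]
,  1.38143696]), 'tvec': array([0.46661761, 0.30938448, 0.85057798]), 'shot': 2}
wrist {'mtx': array([[344.07727631,   0.        , 319.35845824],
       [  0.        , 344.07727631, 233.50304923],
       [  0.        ,   0.        ,   1.        ]]), 'dist_coeffs': array([-0.00856035,  0.        ,  0.        ,  0.        ,  0.        ]), 'mount': array([[ 3.83069912e-04, -3.23807247e-01,  9.46122994e-01,
        -1.41217836e-01],
       [-2.25465402e-04, -9.46123067e-01, -3.23807181e-01,
         8.36571619e-02],
       [ 9.99999901e-01, -8.92772125e-05, -4.35438611e-04,
        -1.05316435e-04],
       [ 0.00000000e+00,  0.00000000e+00,  0.00000000e+00,
         1.00000000e+00]]), 'shot': 3}
```

View pics/scene0.png

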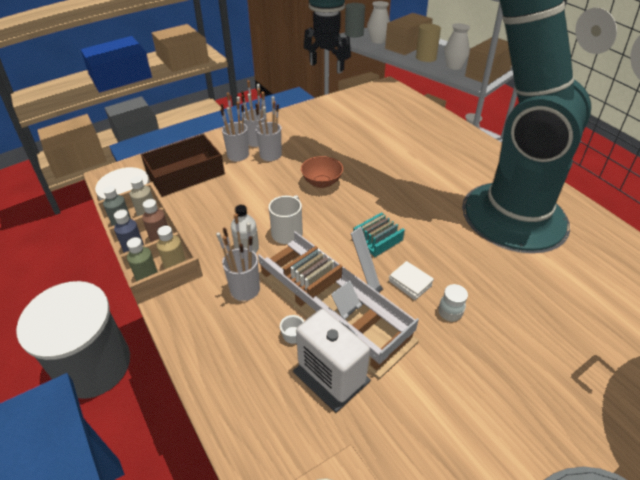

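View pics/side0.png

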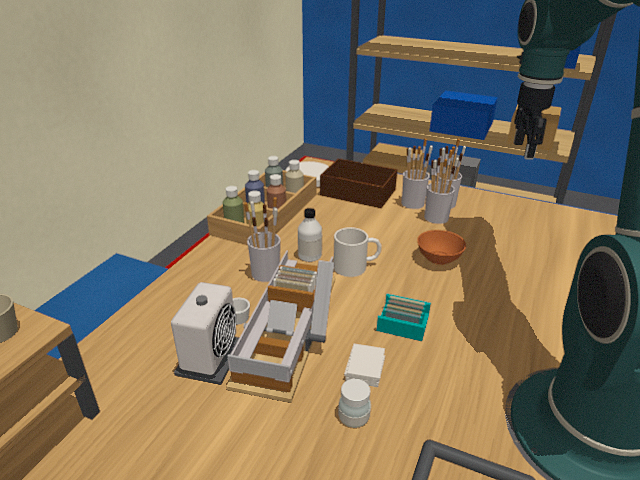

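View pics/wrist0.png

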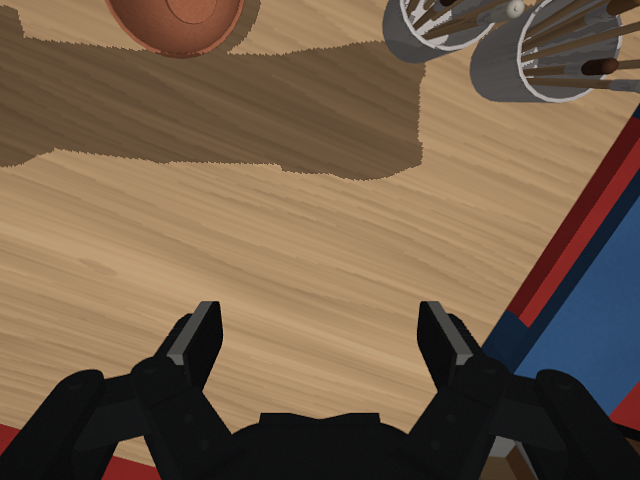

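The scene view shows the rack with the pale tiles between the lane guides at about (315,268), and the lever at (365,258). The turquoise look-alike is at (378,233). In the side view the rack is at (295,277), the lever at (322,300) and the turquoise one at (404,315). Next I'll crop in close.

```bash
cat > h.py <<'E'
import numpy as np, cv2
from plant import status, imaging
from scipy.spatial.transform import Rotation as R
def save(img,name): cv2.imwrite(f"pics/{name}.png",np.ascontiguousarray(img[:,:,::-1]))
def crop(p,x0,y0,x1,y1,s,name):
    c=cv2.resize(p["color"][y0:y1,x0:x1],None,fx=s,fy=s,interpolation=cv2.INTER_CUBIC); save(c,name)
def proj(p,X):
    X=np.atleast_2d(np.float64(X))
    return cv2.projectPoints(X,p["rvec"],p["tvec"],p["mtx"],p["dist_coeffs"])[0][:,0]
def ray(p,uv):
    n=cv2.undistortPoints(np.float64([[uv]]),p["mtx"],p["dist_coeffs"])[0,0]
    Rm=cv2.Rodrigues(np.float64(p["rvec"]))[0]
    return -Rm.T@p["tvec"], Rm.T@np.r_[n,1]
def onz(p,uv,z):
    c,d=ray(p,uv); return c+d*(z-c[2])/d[2]
def l2w(L,X):
    X=np.atleast_2d(np.float64(X)); c,s=np.cos(L[2]),np.sin(L[2])
    return np.c_[L[0]+c*X[:,0]-s*X[:,1],L[1]+s*X[:,0]+c*X[:,1],X[:,2]]
E
python3 - <<'E'
from h import *
a=imaging.capture("scene"); b=imaging.capture("side")
np.save("a.npy",a,allow_pickle=True);np.save("b.npy",b,allow_pickle=True)
crop(a,250,215,430,375,4,"a1"); crop(b,210,240,360,400,3.75*1,"b1")
for p in (a,b):
    for t in ["rack","lane","lever_tip","rack_tail","rack_nose","mug","glaze_jar","tile_stack","leaf_tip","end_stop","brush_tin","glaze_bottle","paint_pot"]:
        print(t,[(np.round(r["location"],1).tolist(),round(r["p"],2)) for r in imaging.look_for(p,t)][:3])
E
```

```text
rack [([382.4, 230.0], 0.74), ([312.9, 270.9], 0.55)]
lane [([342.9, 326.4], 0.92), ([456.5, 305.0], 0.6)]
lever_tip [([351.5, 285.0], 0.69)]
rack_tail [([379.1, 236.1], 0.73), ([313.0, 273.3], 0.66)]
rack_nose [([313.7, 270.8], 0.66), ([383.8, 233.2], 0.66)]
mug [([414.5, 279.9], 0.16)]
glaze_jar [([453.8, 305.0], 0.82), ([350.9, 288.2], 0.16)]
tile_stack [([409.6, 277.6], 0.72)]
leaf_tip [([351.9, 285.4], 0.74)]
end_stop [([351.3, 284.6], 0.75), ([343.0, 328.8], 0.64)]
brush_tin [([241.0, 263.0], 0.74)]
glaze_bottle [([242.4, 230.5], 0.77), ([411.9, 280.7], 0.5)]
paint_pot [([290.7, 325.3], 0.64), ([352.2, 285.2], 0.59)]
rack [([404.7, 315.5], 0.9), ([295.7, 284.2], 0.55)]
lane [([254.7, 337.6], 0.84)]
lever_tip [([315.3, 309.2], 0.66)]
rack_tail [([408.2, 317.8], 0.85), ([294.5, 286.8], 0.67)]
rack_nose [([294.4, 284.0], 0.94), ([404.1, 316.5], 0.7), ([263.4, 246.3], 0.32)]
mug [([354.1, 248.1], 0.95), ([312.7, 239.2], 0.47)]
glaze_jar []
tile_stack [([367.5, 363.3], 0.64)]
leaf_tip [([313.7, 310.0], 0.74), ([367.1, 362.2], 0.64)]
end_stop [([254.5, 339.9], 0.91), ([439.8, 246.3], 0.26)]
brush_tin [([264.3, 249.9], 0.81), ([254.6, 339.0], 0.63)]
glaze_bottle [([308.3, 238.5], 0.84)]
paint_pot [([241.1, 308.6], 0.7)]
```

View pics/a1.png

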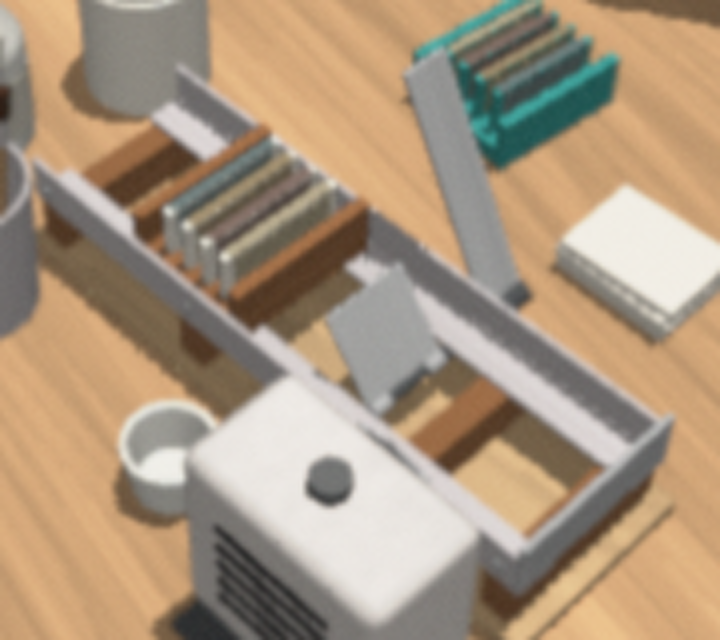

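View pics/b1.png

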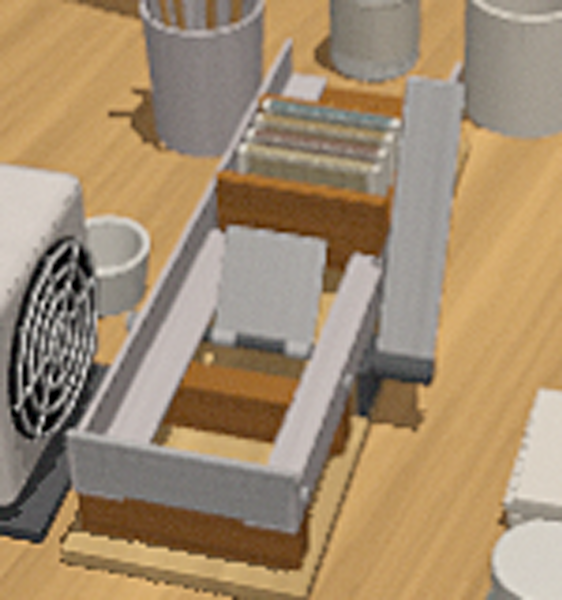

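```bash
cat > fit.py <<'E'
from h import *
from scipy.optimize import least_squares
a=np.load("a.npy",allow_pickle=True).item(); b=np.load("b.npy",allow_pickle=True).item()
A=lambda u,v:(250+u/4-.375,215+v/4-.375); B=lambda u,v:(210+u/3.75-.37,240+v/3.75-.37)
lx,lz=-150*np.sin(.47),38+150*np.cos(.47)
pts=[(a,A(668,420),(126,55,79),'stopL'),(a,A(520,557),(126,-55,79),'stopR'),(a,A(180,66),(-235,54,70),'gL'),(a,A(38,160),(-235,-54,70),'gR'),
(a,A(400,262),(-33,27,86),'lf+'),(a,A(328,318),(-33,-27,86),'lf-'),(a,A(405,72),(lx,61,lz),'lv61'),(a,A(445,50),(lx,91,lz),'lv91'),
(b,B(70,433),(126,-55,79),'stopR'),(b,B(300,475),(126,55,79),'stopL'),(b,B(228,228),(-33,-27,86),'lf-'),(b,B(327,238),(-33,27,86),'lf+'),
(b,B(405,80),(lx,61,lz),'lv61'),(b,B(462,82),(lx,91,lz),'lv91'),(b,B(290,42),(-235,-54,70),'gR')]
def res(L): return np.concatenate([proj(p,l2w(L,np.array(X)/1000.))[0]-uv for p,uv,X,n in pts])
g=onz(a,A(364,340),.04)
best=min((least_squares(res,[g[0],g[1],y],loss='soft_l1') for y in np.linspace(-3,3,7)),key=lambda r:r.cost)
L=best.x
if __name__=="__main__":
    print(L,best.cost)
    for (p,uv,X,n),r in zip(pts,res(L).reshape(-1,2)): print(n,np.round(r,1))
    np.save("L.npy",L)
    # rack: lane x at end boards top z=83, leading board's outer top edge
    def w2l(P): c,s=np.cos(L[2]),np.sin(L[2]); d=P[:2]-L[:2]; return np.round(1000*np.array([c*d[0]+s*d[1],-s*d[0]+c*d[1]]),1)
    for n,p,uv,z in [('lead top in A L',a,A(370,205),83),('lead top A R',a,A(240,298),83),('lead top B L',b,B(393,198),83),('B R',b,B(218,175),83),('tail inner topA',a,A(268,126),83),('tail A R',a,A(133,210),83)]:
        print(n,w2l(onz(p,uv,z/1000)))
    for n,p,uv,z in [('bottle',a,(242,254),0),('mug top',a,(286,205),90),('mugB',b,(351,236),90),('tin A',a,(242,262),95)]: print(n,w2l(onz(p,uv,z/1000)))
    print('tail world',l2w(L,[[-.16,0,.045]]))
E
python3 fit.py
```

```text
[ 0.57562309  0.0424171  -4.52093938] 11.609445733594558
stopL [ 2.2 -0.7]
stopR [ 1.5 -0.7]
gL [ 0.  -0.6]
gR [-1. -1.]
lf+ [-0.1 -0.6]
lf- [-0.8 -0.5]
lv61 [-0.4  0.1]
lv91 [-0.2 -1.4]
stopR [-2.5  0.9]
stopL [-3.   1.3]
lf- [-0.4 -0.7]
lf+ [-0.4  1. ]
lv61 [ 0.3 -0.7]
lv91 [0.6 0.9]
gR [-0.1 -0.5]
lead top in A L [-72.1  45.1]
lead top A R [-72.7 -47.9]
lead top B L [-81.   50.9]
B R [-77.2 -46.6]
tail inner topA [-152.6   46.8]
tail A R [-156.3  -47.9]
bottle [-319.5  -45.9]
mug top [-300.4   85. ]
mugB [-301.9   83.3]
tin A [-218.3 -107.6]
tail world [[ 0.60606825 -0.11465961  0.045     ]]
```

```bash
sed -i 's/(126,/(122,/g' fit.py; python3 fit.py | head -16
cat >> h.py <<'E'
def turn(t_deg=40,flip=False,s=None):
    """required rotvec in tool frame"""
    L=np.load("L.npy"); s=s or status.state()
    Rc=R.from_euler('xyz',s["ee_rot"]).as_matrix()
    t=np.radians(t_deg); c,sn=np.cos(L[2]),np.sin(L[2])
    j=np.array([np.sin(t),np.cos(t)])*(-1 if flip else 1)
    z=np.array([c*j[0]-sn*j[1],sn*j[0]+c*j[1],0]); x=np.array([0,0,-1.]); y=np.cross(z,x)
    Rt=np.c_[x,y,z]; return Rc,Rt,R.from_matrix(Rc.T@Rt).as_rotvec(degrees=True)
E
python3 - <<'E'
from h import *
np.set_printoptions(precision=3,suppress=True)
for f in (0,1):
    Rc,Rt,r=turn(40,f); print(Rc,'\n',Rt,r)
L=np.load("L.npy")
a=np.load("a.npy",allow_pickle=True).item();b=np.load("b.npy",allow_pickle=True).item()
def w2l(P): c,s=np.cos(L[2]),np.sin(L[2]); d=P[:2]-L[:2]; return np.round(1000*np.array([c*d[0]+s*d[1],-s*d[0]+c*d[1]]),1)
print('jar',w2l(onz(a,(455,292),.066)),'tiles',w2l(onz(a,(411,278),.024)),'turq',w2l(onz(a,(380,232),.03)),'tin',w2l(onz(b,(264,240),.095)))
for tip in [(-15,.2),(-112,.1),(12,.1)]:
    A=np.array([tip[0],77]); t=np.radians(40); mid=A-49.75*np.array([np.sin(t),np.cos(t)]); print(mid,l2w(L,[[mid[0]/1e3,mid[1]/1e3,0]]))
E
```

```text
[0.57514897 0.04341147 1.76571326] 8.1639683842029
stopL [ 1.1 -1.8]
stopR [ 0.6 -1.8]
gL [ 0.1 -0.3]
gR [-0.8 -0.6]
lf+ [ 0.3 -0.4]
lf- [-0.4 -0.2]
lv61 [-0.1  0.3]
lv91 [ 0.1 -1.2]
stopR [-1.5 -0.1]
stopL [-2.1  0.1]
lf- [-0.5 -0.3]
lf+ [-0.5  1.3]
lv61 [ 0.2 -0.5]
lv91 [0.5 1.2]
gR [-0.5 -0.3]
[[-0.     0.929  0.37 ]
 [ 0.     0.37  -0.929]
 [-1.    -0.    -0.   ]] 
 [[ 0.    -0.482 -0.876]
 [ 0.    -0.876  0.482]
 [-1.    -0.     0.   ]] [140.531   0.004   0.005]
[[-0.     0.929  0.37 ]
 [ 0.     0.37  -0.929]
 [-1.    -0.    -0.   ]] 
 [[ 0.     0.482  0.876]
 [ 0.     0.876 -0.482]
 [-1.     0.     0.   ]] [-39.469  -0.004   0.003]
jar [131.2 172. ] tiles [ 23.4 169.7] turq [-120.2  228.3] tin [-228.4 -105.1]
[-46.979  38.889] [[ 0.546 -0.01   0.   ]]
[-143.979   38.889] [[ 0.565 -0.105  0.   ]]
[-19.979  38.889] [[0.541 0.016 0.   ]]
```

Call:
jog_arm --pt "0 0 0 -0.03 0 0 1" --pt "-0.5 0 0 -0.06 0.02 -0.017 1" --pt "-1 0 0 -0.08 0.055 -0.046 1" --pt "-1.7 0 0 -0.08 0.09 -0.076 1" --pt "-2.4 0 0 -0.08 0.125 -0.106 1" --pt "-3.1 0 0 -0.08 0.16 -0.135 1" --pt "-3.8 0 0 -0.08 0.195 -0.165 1" --pt "-4.5 0 0 -0.08 0.23 -0.195 1"

```text
time_s: 2.35
position: [0.3733, -0.3127, 0.3115]
ee_rot: [-0.291, 1.57, -1.087]
wrist_force: [0.2, 0.1, -0.1]
width: 0.0856
```

```bash
cat >> h.py <<'E'
T=np.radians(40); H=49.75; TIP=14.
def goal(xA,ztip,yA=77,t_deg=40):
    """lane mm: lever finger x, tip height -> shift in tool axes"""
    L=np.load("L.npy"); t=np.radians(t_deg)
    m=np.array([xA,yA])-H*np.array([np.sin(t),np.cos(t)])
    P=l2w(L,[[m[0]/1e3,m[1]/1e3,(ztip-TIP)/1e3]])[0]
    s=status.state(); Rc,Rt,r=turn(t_deg,True,s)
    print("xA",xA,"z",ztip,"shift mm",np.round(1000*Rc.T@(P-s["position"]),1),"turn/5",np.round(r/5,2))
def where(t_deg=40):
    L=np.load("L.npy"); s=status.state(); c,sn=np.cos(L[2]),np.sin(L[2]); Rc=R.from_euler('xyz',s["ee_rot"]).as_matrix()
    def w2l(P): d=P-np.r_[L[:2],0]; return np.round(1000*np.array([c*d[0]+sn*d[1],-sn*d[0]+c*d[1],d[2]]),1)
    for n,sg in(("lever finger",-1),("rack finger",1)): print(n,w2l(s["position"]+Rc@np.array([-TIP/1e3,0,sg*H/1e3])))
    print("t",s["time_s"],"F",np.round(s["wrist_force"],1),"q",np.round(s["joint_pos"],2))
E
python3 -c "
from h import *
goal(0,250)"
```

```text
xA 0 z 250 shift mm [  75.4  343.3 -108.1] turn/5 [-3.36  0.01  0.  ]
```

Call:
jog_arm --pt "-0.5 0 0 0 0.043 -0.0135 1" --pt "-1 0 0 0 0.086 -0.027 1" --pt "-1.5 0 0 0.01 0.129 -0.0405 1" --pt "-2 0 0 0.025 0.172 -0.054 1" --pt "-2.5 0 0 0.04 0.215 -0.0675 1" --pt "-3 0 0 0.055 0.258 -0.081 1" --pt "-3.36 0 0 0.07 0.301 -0.0945 1" --pt "-3.36 0 0 0.075 0.343 -0.108 1"

```text
time_s: 3.15
position: [0.5434, 0.0037, 0.235]
ee_rot: [-2.75, 1.57, 3.028]
wrist_force: [0.3, -0.4, -0.1]
width: 0.0855
```

```bash
python3 -c "
from h import *
where(); goal(0,105)
p=imaging.capture('wrist'); save(p['color'],'w2')
a=imaging.capture('scene'); crop(a,250,155,450,375,2.7,'a2')"
```

```text
lever finger [ -0.7  76.8 249.1]
rack finger [-64.8   0.7 249. ]
t 3.15 F [ 0.3 -0.4 -0.1] q [ 0.37  0.31 -0.53  1.8   0.17  1.08 -0.72]
xA 0 z 105 shift mm [144.    0.6  -0.4] turn/5 [-0.02 -0.01  0.01]
```

View pics/w2.png

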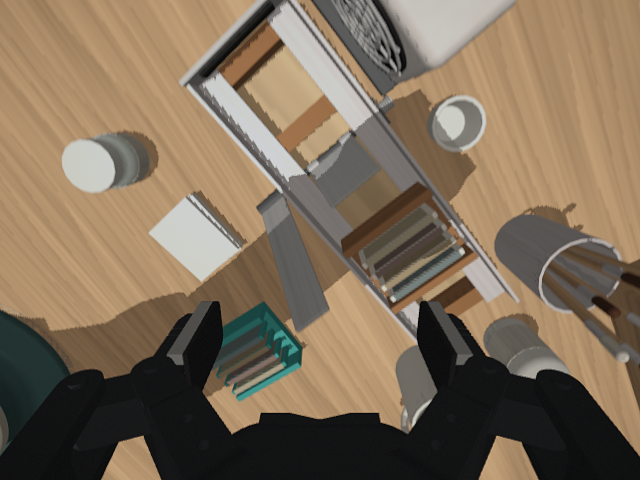

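View pics/a2.png

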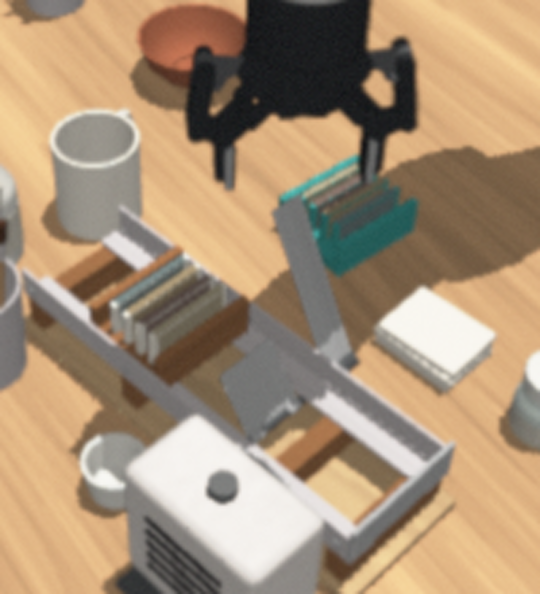

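```bash
cat >> h.py <<'E'
def wristcam(p,s):
    M=np.eye(4);M[:3,:3]=R.from_euler('xyz',s["ee_rot"]).as_matrix();M[:3,3]=s["position"]
    W=np.linalg.inv(M@p["mount"]); p["rvec"]=cv2.Rodrigues(W[:3,:3])[0].ravel(); p["tvec"]=W[:3,3]; return p
E
python3 - <<'E'
from h import *
s=status.state(); p=wristcam(imaging.capture('wrist'),s); L=np.load("L.npy")
np.save("w.npy",p,allow_pickle=True)
im=p["color"].copy()
lx,lz=-150*np.sin(.47),38+150*np.cos(.47)
X=[(122,55,79),(122,-55,79),(-33,27,86),(-33,-27,86),(lx,61,lz),(lx,91,lz),(-235,55,70),(-235,-55,70),(-75,48,83),(-75,-48,83),(-159,48,83),(-159,-48,83)]
for q in proj(p,l2w(L,np.array(X)/1000)): cv2.circle(im,tuple(int(round(v)) for v in q),2,(255,0,0),-1)
c=cv2.resize(im[0:350,150:550],None,fx=2,fy=1.7); c=cv2.resize(im[0:350,150:550],(800,600) if 0 else (680,595),interpolation=cv2.INTER_CUBIC); save(c,"w3")
E
```

```text
(no output)
```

View pics/w3.png

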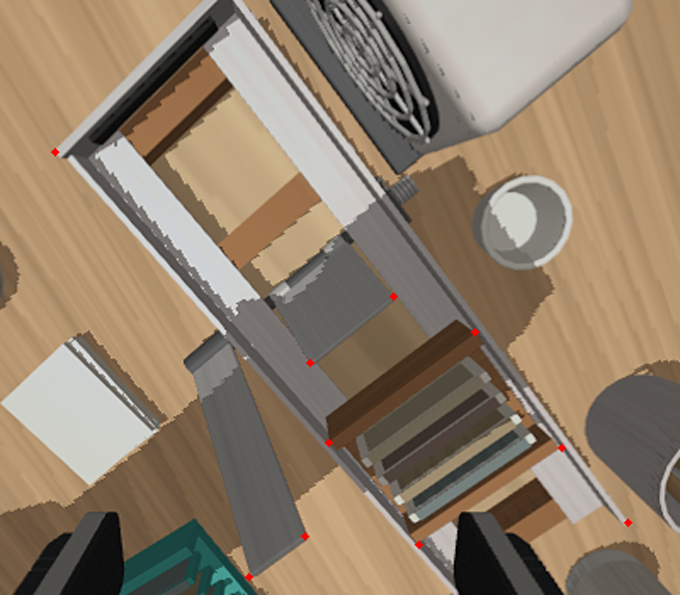

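The red model points sit on the stop, leaf tip, lever tip, guide end and rack corners to within a pixel or two. That confirms the lane pose, with the rack's nose at -75 and its tail at -159. Next I'll lower the hand on the bay side of the lever.

Call:
jog_arm --pt "0 0 0 0.02 0 0 1" --pt "0 0 0 0.045 0 0 1" --pt "0 0 0 0.07 0 0 1" --pt "0 0 0 0.095 0 0 1" --pt "0 0 0 0.12 0 0 1" --pt "0 0 0 0.135 0 0 1" --pt "0 0 0 0.143 0 0 1" --pt "0 0 0 0.143 0 0 1"

```text
time_s: 4.1
position: [0.5431, 0.0018, 0.093]
ee_rot: [-2.606, 1.57, -3.113]
wrist_force: [0.1, -0.7, 0.2]
width: 0.0856
```

```bash
python3 -c "
from h import *
where(); goal(-50,103); goal(-112,100)
p=imaging.capture('wrist'); save(p['color'],'w4')
a=imaging.capture('side'); crop(a,180,180,400,400,2.7,'b4')"
```

```text
lever finger [ -2.5  77.5 107. ]
rack finger [-66.7   1.5 106.9]
t 4.1 F [ 0.1 -0.7  0.2] q [ 0.31  0.49 -0.47  1.92  0.3   0.8  -0.82]
xA -50 z 103 shift mm [  4.  -35.8  31. ] turn/5 [-0.04 -0.01  0.  ]
xA -112 z 100 shift mm [  7.  -83.1  71. ] turn/5 [-0.04 -0.01  0.  ]
```

View pics/w4.png

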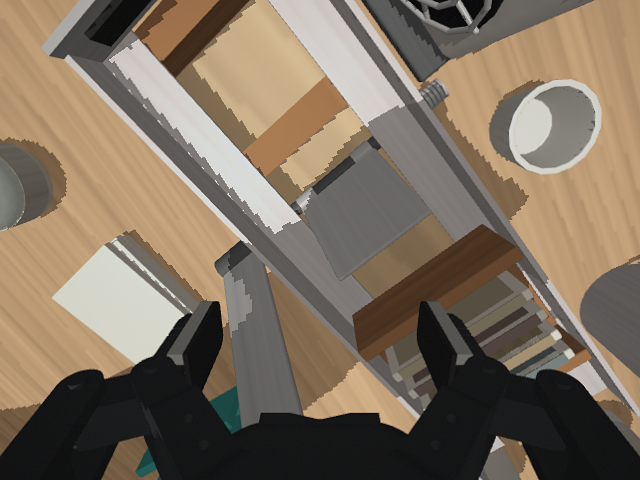

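View pics/b4.png

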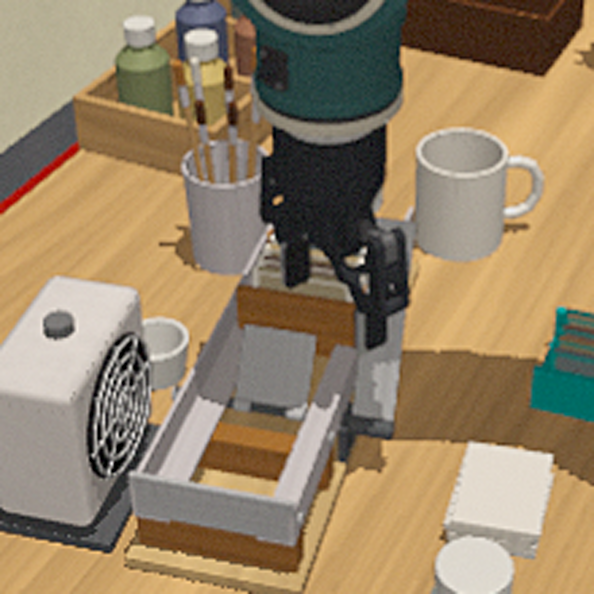

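The wrist view shows the lever finger (left, 200,320) on the bay side of the lever, and the rack finger (435,320) over the rack. The gripper body could come close to the lever's free end, so I'll go up 20 mm before pushing.

Call:
jog_arm --pt "0 0 0 -0.012 0 0 1" --pt "0 0 0 -0.021 0 0 1" --pt "0 0 0 -0.021 -0.006 0.005 1" --pt "0 0 0 -0.021 -0.015 0.013 1" --pt "0 0 0 -0.021 -0.024 0.021 1" --pt "0 0 0 -0.021 -0.033 0.028 1" --pt "0 0 0 -0.021 -0.042 0.036 1" --pt "0 0 0 -0.021 -0.049 0.042 1"

```text
time_s: 5.0
position: [0.5563, -0.0625, 0.114]
ee_rot: [-2.748, 1.57, 3.028]
wrist_force: [0.5, 0.7, 0.1]
width: 0.0854
```

```bash
python3 -c "
from h import *
where(); goal(-112,100)
p=imaging.capture('wrist'); save(p['color'],'w5')
a=imaging.capture('scene'); crop(a,250,155,450,375,2.7,'a5')"
```

```text
lever finger [-68.2  77.  128. ]
rack finger [-132.4    1.   128. ]
t 5.0 F [0.5 0.7 0.1] q [ 0.42  0.48 -0.46  1.86  0.28  0.86 -0.68]
xA -112 z 100 shift mm [ 28.  -33.3  28.3] turn/5 [-0.04 -0.01  0.  ]
```

View pics/w5.png

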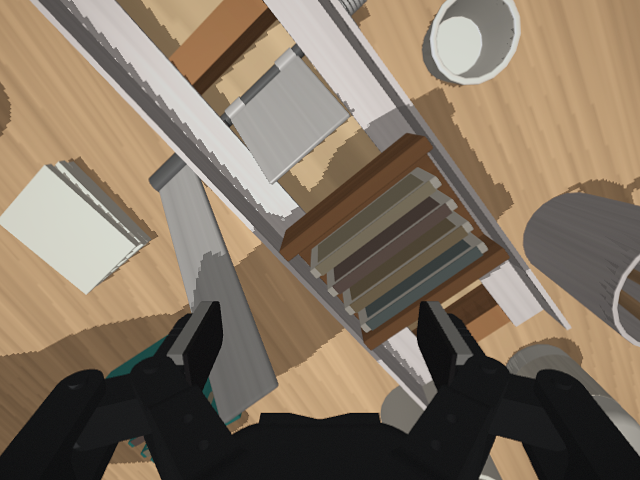

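View pics/a5.png

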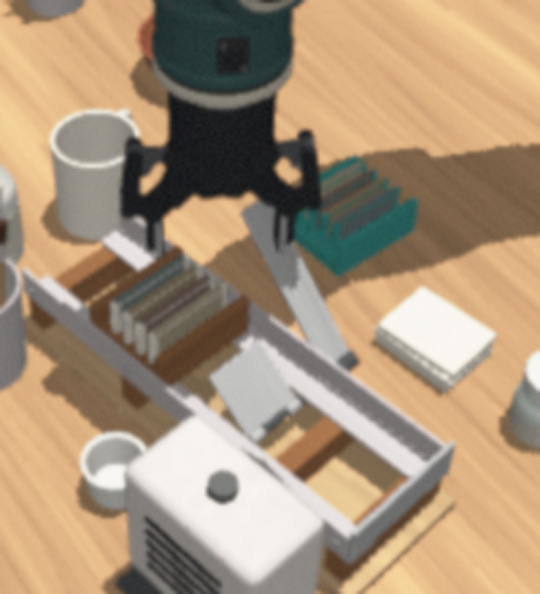

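Call:
jog_arm --pt "0 0 0 0.005 -0.006 0.005 1" --pt "0 0 0 0.01 -0.013 0.011 1" --pt "0 0 0 0.016 -0.02 0.017 1" --pt "0 0 0 0.022 -0.027 0.023 1" --pt "0 0 0 0.028 -0.034 0.029 1" --pt "0 0 0 0.028 -0.034 0.029 1" --pt "0 0 0 0.034 -0.034 0.029 1" --pt "0 0 0 0.034 -0.034 0.029 1"

```text
time_s: 5.9
position: [0.5649, -0.1044, 0.0797]
ee_rot: [3.112, 1.57, 2.606]
wrist_force: [0.2, 0.2, 1.2]
width: 0.0856
```

```bash
python3 -c "
from h import *
where(); goal(-112,49); goal(-112,70)
p=imaging.capture('wrist'); save(p['color'],'w6')
a=imaging.capture('scene'); crop(a,250,155,450,375,2.7,'a6')
a=imaging.capture('side'); crop(a,180,180,400,400,2.7,'b6')"
```

```text
lever finger [-111.    76.7   93.7]
rack finger [-175.1    0.6   93.7]
t 5.9 F [0.2 0.2 1.2] q [ 0.46  0.55 -0.43  1.85  0.31  0.81 -0.63]
xA -112 z 49 shift mm [44.7 -0.8  0.5] turn/5 [-0.03 -0.01 -0.  ]
xA -112 z 70 shift mm [23.7 -0.8  0.4] turn/5 [-0.03 -0.01 -0.  ]
```

View pics/w6.png

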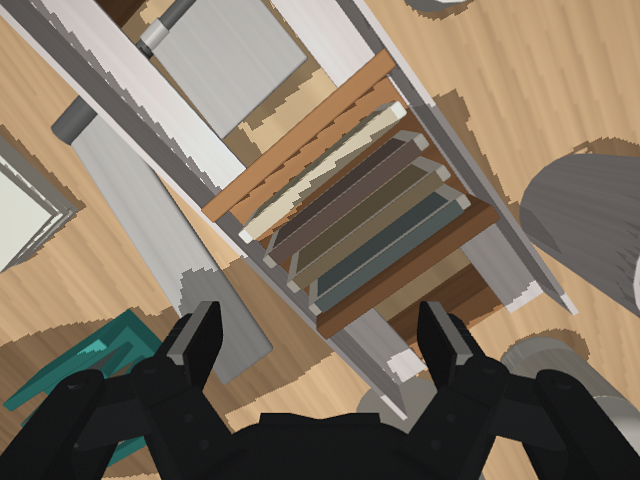

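View pics/a6.png

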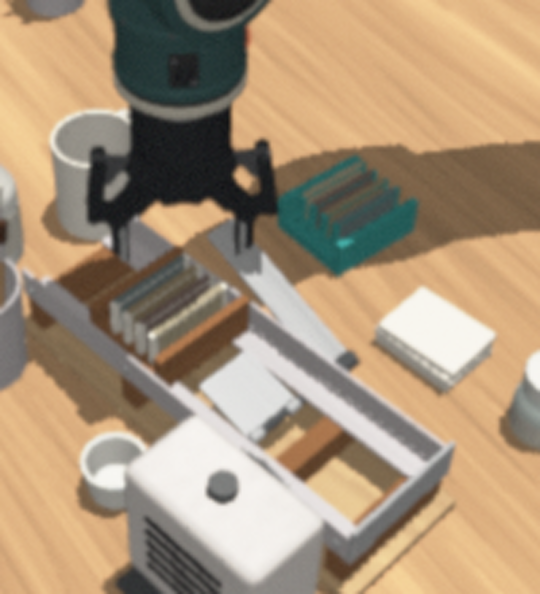

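View pics/b6.png

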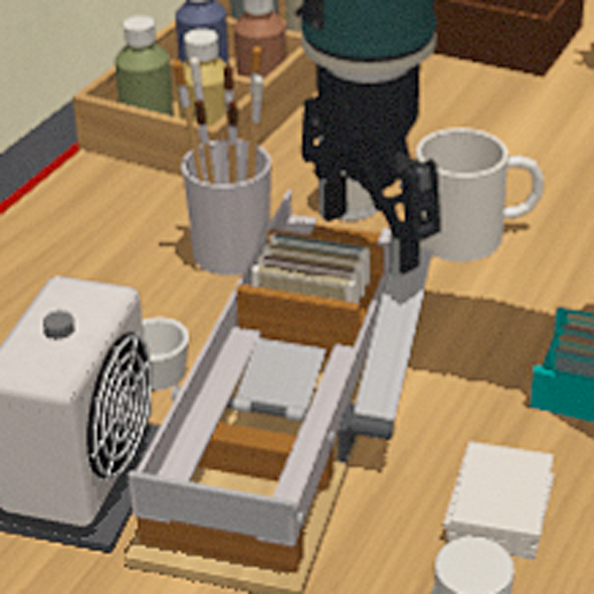

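The lever finger is on the lever's upper face, the gate is partly down, and the rack finger is just behind the rack's tail. Next I'll press straight down, backed off 3 mm.

Call:
jog_arm --pt "0 0 0 0.002 -0.002 0.002 1" --pt "0 0 0 0.008 -0.003 0.0025 1" --pt "0 0 0 0.015 -0.003 0.0025 1" --pt "0 0 0 0.022 -0.003 0.0025 1" --pt "0 0 0 0.029 -0.003 0.0025 1" --pt "0 0 0 0.036 -0.003 0.0025 1" --pt "0 0 0 0.042 -0.003 0.0025 1" --pt "0 0 0 0.042 -0.003 0.0025 1"

```text
time_s: 6.85
position: [0.5654, -0.1085, 0.0373]
ee_rot: [-2.963, 1.569, 2.814]
wrist_force: [-0.1, -0.0, 0.6]
width: 0.0854
```

```bash
python3 -c "
from h import *
where(); goal(-112,49)
p=imaging.capture('wrist'); save(p['color'],'w7')
a=imaging.capture('scene'); crop(a,250,155,450,375,2.7,'a7')
a=imaging.capture('side'); crop(a,180,180,400,400,2.7,'b7')"
```

```text
lever finger [-115.1   77.    51.4]
rack finger [-179.3    0.9   51.3]
t 6.85 F [-0.1 -0.   0.6] q [ 0.45  0.62 -0.4   1.86  0.35  0.74 -0.65]
xA -112 z 49 shift mm [ 2.3  2.5 -2. ] turn/5 [-0.03 -0.01  0.  ]
```

View pics/w7.png

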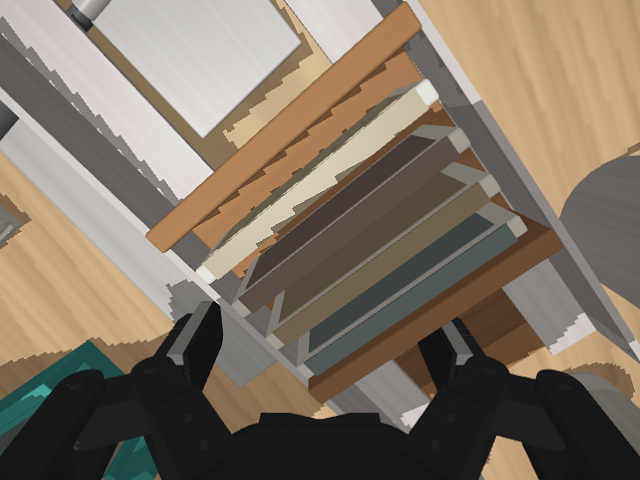

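View pics/a7.png

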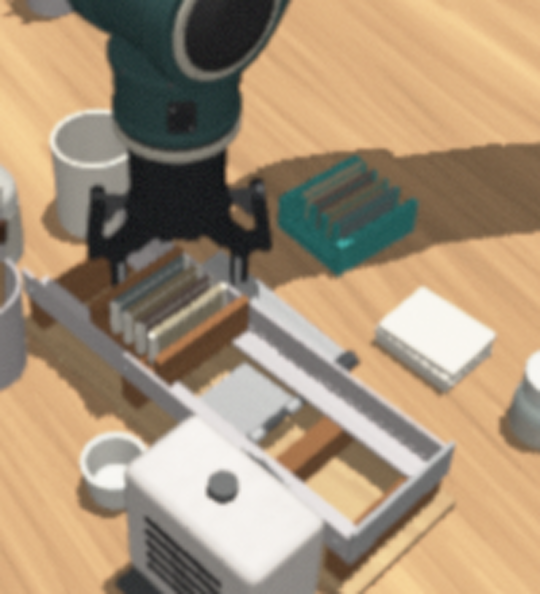

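View pics/b7.png

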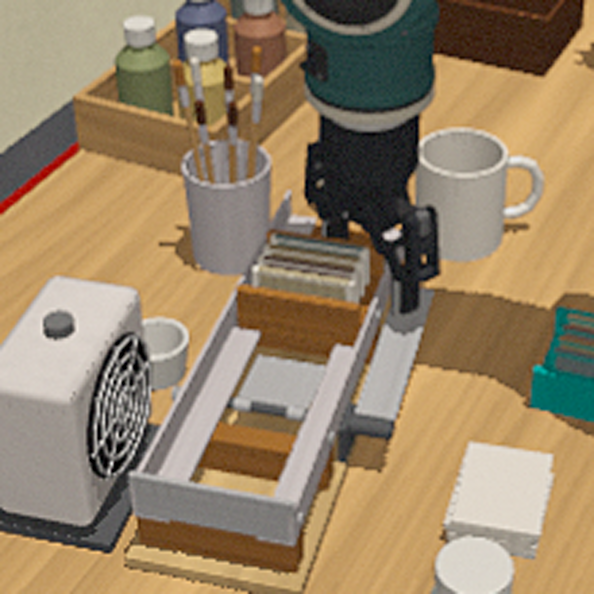

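```bash
cat >> h.py <<'E'
def gateq(p,obs):
    L=np.load("L.npy")
    for q in np.arange(0.6,1.06,.05):
        a=.61+q; X=[(-.058*np.sin(a),y,.038+.058*np.cos(a)) for y in(.027,-.027)]
        l=.47+q; X+=[(-.150*np.sin(l),y,.038+.150*np.cos(l)) for y in(.061,.091)]
        X+=[(-.159,.048,.083),(-.159,-.048,.083)]
        print(round(q,2),np.round(proj(p,l2w(L,X))).astype(int).tolist())
E
python3 -c "
from h import *
s=status.state(); p=wristcam(imaging.capture('wrist'),s); gateq(p,0); crop(p,100,0,400,420,1.42,'w8')"
```

```text
0.6 [[168, 132], [287, 14], [219, 449], [148, 497], [320, 406], [563, 245]]
0.65 [[173, 134], [290, 19], [234, 435], [166, 481], [320, 406], [563, 245]]
0.7 [[178, 135], [292, 24], [246, 422], [181, 466], [320, 406], [563, 245]]
0.75 [[183, 137], [294, 27], [256, 409], [195, 451], [320, 406], [563, 245]]
0.8 [[187, 137], [296, 31], [264, 397], [206, 438], [320, 406], [563, 245]]
0.85 [[190, 138], [297, 34], [270, 386], [215, 425], [320, 406], [563, 245]]
0.9 [[193, 138], [298, 36], [276, 375], [223, 412], [320, 406], [563, 245]]
0.95 [[196, 137], [299, 38], [280, 364], [230, 400], [320, 406], [563, 245]]
1.0 [[198, 137], [299, 40], [283, 354], [235, 389], [320, 406], [563, 245]]
1.05 [[200, 136], [299, 41], [286, 344], [239, 378], [320, 406], [563, 245]]
```

View pics/w8.png

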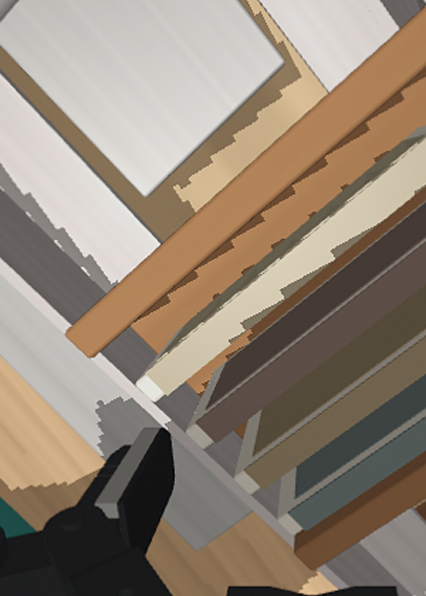

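The leaf corners at (203,137) and (300,44) put the gate at about 1.03 rad, so it's fully down. Next I'll push the rack while holding the lever.

Call:
jog_arm --pt "0 0 0 0.002 0.003 -0.0025 1" --pt "0 0 0 0.002 0.006 -0.005 1" --pt "0 0 0 0.002 0.009 -0.0075 1" --pt "0 0 0 0.002 0.0125 -0.0105 1" --pt "0 0 0 0.002 0.016 -0.0135 1" --pt "0 0 0 0.002 0.02 -0.017 1" --pt "0 0 0 0.002 0.024 -0.02 1" --pt "0 0 0 0.002 0.028 -0.0235 1"

```text
time_s: 7.85
position: [0.5589, -0.0724, 0.0363]
ee_rot: [1.977, 1.571, 1.471]
wrist_force: [0.6, -3.0, -0.3]
width: 0.0853
```

```bash
python3 -c "
from h import *
where(); goal(-36,49)
s=status.state(); p=wristcam(imaging.capture('wrist'),s); gateq(p,0); save(p['color'],'w9')
a=imaging.capture('side'); crop(a,180,180,400,400,2.7,'b9')"
```

```text
lever finger [-78.4  76.4  50.3]
rack finger [-142.5    0.4   50.3]
t 7.85 F [ 0.6 -3.  -0.3] q [ 0.39  0.6  -0.4   1.89  0.35  0.72 -0.72]
xA -36 z 49 shift mm [  1.3  32.2 -27.8] turn/5 [-0.03 -0.   -0.  ]
0.6 [[243, 214], [361, 111], [307, 526], [235, 567], [382, 469], [620, 329]]
0.65 [[246, 214], [362, 114], [315, 508], [247, 547], [382, 469], [620, 329]]
0.7 [[249, 214], [363, 116], [321, 491], [257, 529], [382, 469], [620, 329]]
0.75 [[252, 213], [363, 117], [326, 475], [265, 512], [382, 469], [620, 329]]
0.8 [[254, 212], [363, 118], [330, 460], [272, 496], [382, 469], [620, 329]]
0.85 [[256, 211], [363, 119], [332, 446], [277, 480], [382, 469], [620, 329]]
0.9 [[258, 209], [362, 120], [334, 433], [282, 466], [382, 469], [620, 329]]
0.95 [[259, 208], [361, 120], [336, 420], [285, 452], [382, 469], [620, 329]]
1.0 [[260, 206], [361, 120], [336, 408], [288, 439], [382, 469], [620, 329]]
1.05 [[261, 204], [359, 119], [336, 396], [290, 426], [382, 469], [620, 329]]
```

View pics/w9.png

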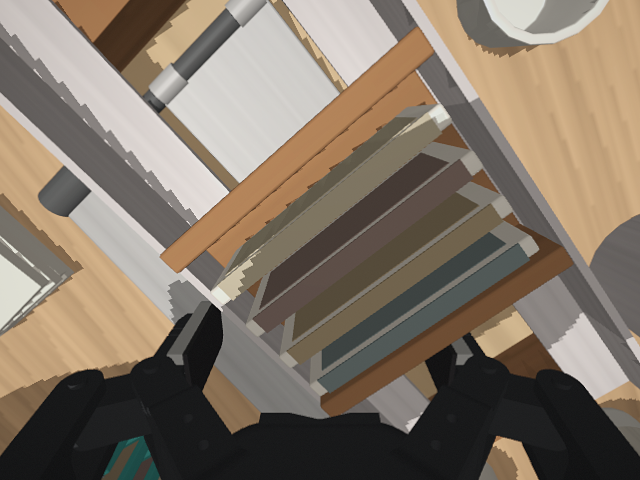

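View pics/b9.png

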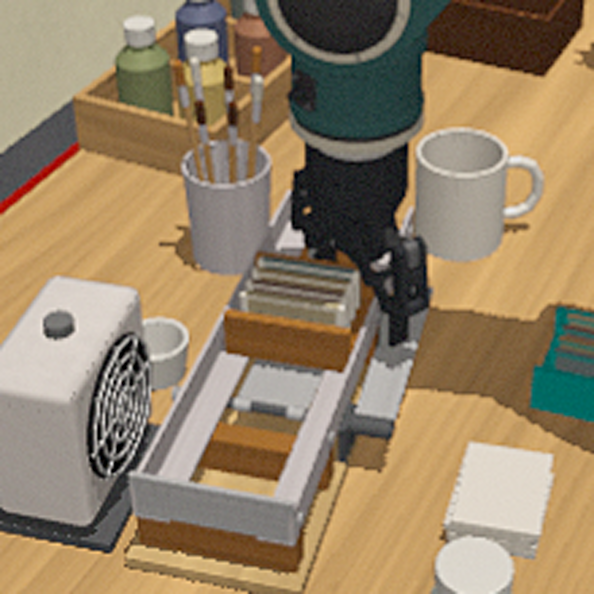

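The rack is sliding: its nose is now past the leaf tip, the gate is still down and the push is about 3 N. I'll keep going with the lever held.

Call:
jog_arm --pt "0 0 0 0.001 0.004 -0.0035 1" --pt "0 0 0 0.001 0.008 -0.007 1" --pt "0 0 0 0.001 0.012 -0.0104 1" --pt "0 0 0 0.001 0.016 -0.0138 1" --pt "0 0 0 0.001 0.02 -0.0173 1" --pt "0 0 0 0.001 0.024 -0.0207 1" --pt "0 0 0 0.001 0.028 -0.0242 1" --pt "0 0 0 0.001 0.032 -0.0276 1"

```text
time_s: 8.75
position: [0.5508, -0.0319, 0.0356]
ee_rot: [-0.02, 1.57, -0.527]
wrist_force: [2.0, -6.4, 4.3]
width: 0.0853
```

```bash
python3 -c "
from h import *
where(); goal(12,62); goal(-36,62)
s=status.state(); p=wristcam(imaging.capture('wrist'),s); save(p['color'],'w10')
a=imaging.capture('side'); crop(a,180,180,400,400,2.7,'b10')"
```

```text
lever finger [-37.1  76.5  49.6]
rack finger [-101.3    0.5   49.7]
t 8.75 F [ 2.  -6.4  4.3] q [ 0.32  0.59 -0.41  1.92  0.35  0.7  -0.8 ]
xA 12 z 62 shift mm [-12.4  37.3 -32.1] turn/5 [-0.04  0.01  0.  ]
xA -36 z 62 shift mm [-12.4   0.7  -1.1] turn/5 [-0.04  0.01  0.  ]
```

View pics/w10.png

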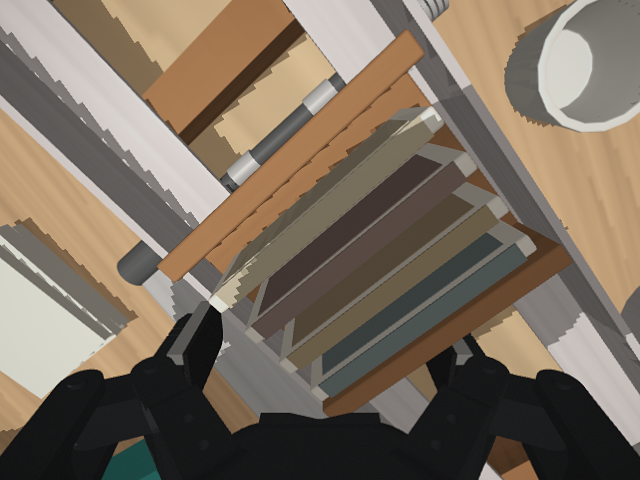

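View pics/b10.png

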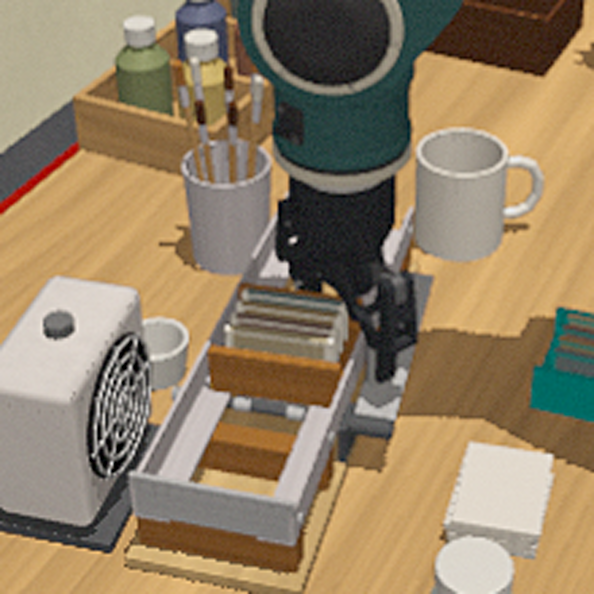

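The rack is well over the gate: its nose is near the hinge at -6 and its body covers the leaf. I'll back off 3 mm, raise the hand 12 mm to let the lever go, then push on.

Call:
jog_arm --pt "0 0 0 0 -0.0023 0.002 1" --pt "0 0 0 -0.006 -0.0023 0.002 1" --pt "0 0 0 -0.012 -0.0023 0.002 1" --pt "0 0 0 -0.0125 0.0015 -0.001 1" --pt "0 0 0 -0.0125 0.005 -0.0045 1" --pt "0 0 0 -0.0125 0.009 -0.008 1" --pt "0 0 0 -0.0125 0.013 -0.0115 1" --pt "0 0 0 -0.0125 0.017 -0.015 1"

```text
time_s: 9.65
position: [0.5463, -0.01, 0.0484]
ee_rot: [-0.023, 1.569, -0.53]
wrist_force: [3.2, -8.1, 7.6]
width: 0.0853
```

```bash
python3 -c "
from h import *
where(); goal(25,62); goal(70,62)
p=imaging.capture('wrist'); save(p['color'],'w11')
a=imaging.capture('side'); crop(a,180,180,400,400,2.7,'b11')"
```

```text
lever finger [-14.7  76.7  62.3]
rack finger [-79.    0.8  62.5]
t 9.65 F [ 3.2 -8.1  7.6] q [ 0.3   0.56 -0.42  1.93  0.34  0.72 -0.83]
xA 25 z 62 shift mm [  0.3  30.3 -25.9] turn/5 [-0.05  0.03  0.  ]
xA 70 z 62 shift mm [  0.3  64.7 -55. ] turn/5 [-0.05  0.03  0.  ]
```

View pics/b11.png

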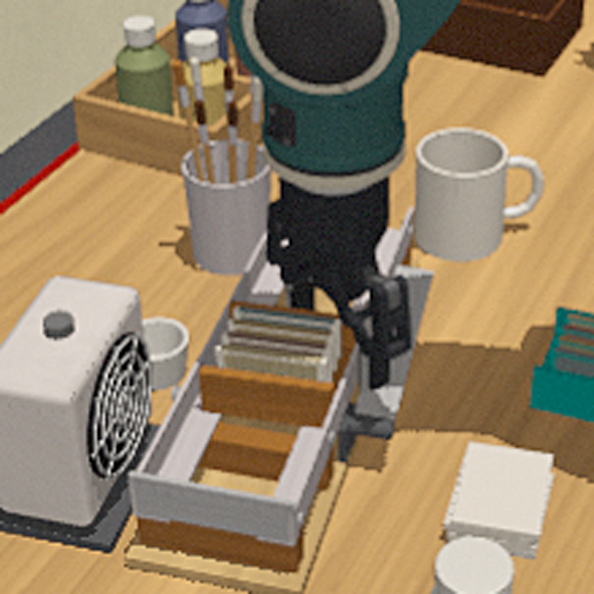

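View pics/w11.png

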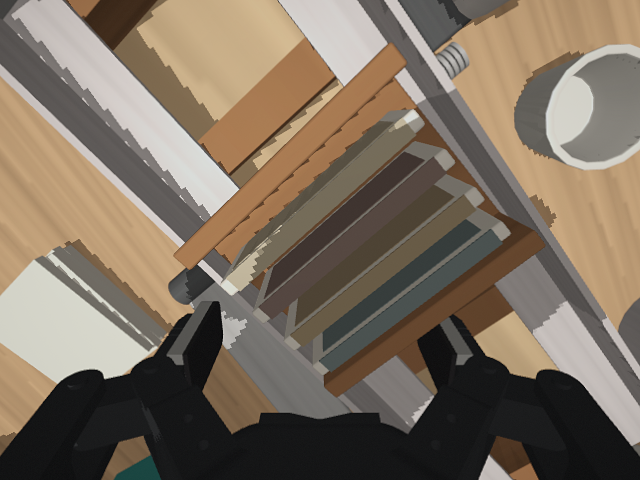

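```bash
python3 -c "
from h import *
where()
s=status.state(); p=wristcam(imaging.capture('wrist'),s); L=np.load('L.npy')
im=p['color'].copy()
for tail in (-67,):
  X=[(tail,48,83),(tail,-48,83),(tail+84,48,83),(tail+84,-48,83),(tail+8,48,83),(tail+8,-48,83)]
  for q in proj(p,l2w(L,np.array(X)/1000)): cv2.circle(im,tuple(int(round(v)) for v in q),1,(255,0,0),-1); print(q.round(1))
p['color']=im; crop(p,160,30,560,400,1.6,'w12')
b=imaging.capture('side'); im=b['color'].copy()
tail=-67
X=[(tail+84,48,83),(tail+84,-48,83),(tail+84,48,45),(tail+84,-48,45),(tail,-48,83),(tail,48,83)]
for k in range(2):
  pass
b['color']=cv2.resize(im,None,fx=6,fy=6,interpolation=cv2.INTER_CUBIC)
for q in proj(b,l2w(L,np.array(X)/1000)): cv2.circle(b['color'],tuple(int(round(v*6+2.5)) for v in q),2,(255,0,0),-1)
crop(b,240*6,280*6,340*6,380*6,1,'b12')
"
```

```text
lever finger [-13.8  76.8  62.2]
rack finger [-78.    0.8  62.4]
t 9.75 F [ 2.  -3.2  2.9] q [ 0.29  0.56 -0.42  1.93  0.34  0.72 -0.83]
[336.3 400.3]
[557.6 254.2]
[176.3 248.2]
[413.3  37.8]
[323.2 388. ]
[546.3 237. ]
```

View pics/w12.png

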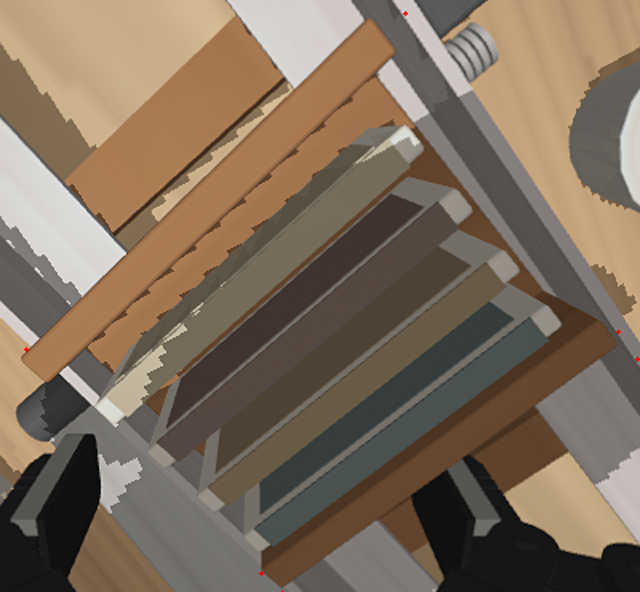

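View pics/b12.png

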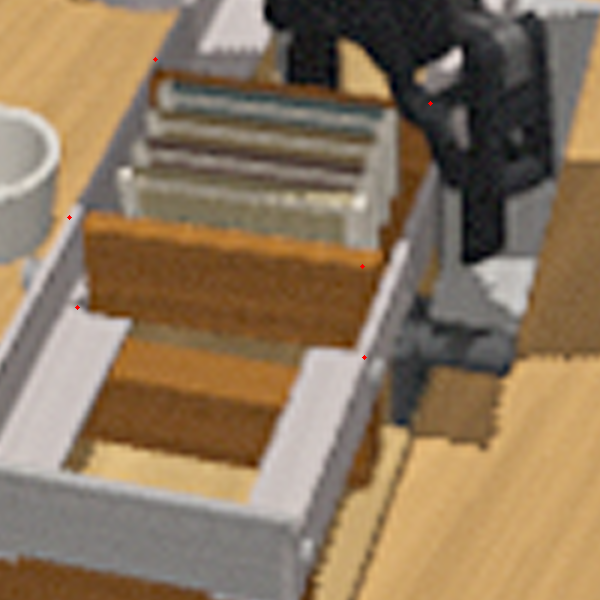

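There's no tipping. The rack has slid up to the lever-side guide, and the force relaxed to about 4 N as soon as I paused, so most of that reading was servo lag. I'll continue more slowly.

Call:
jog_arm --pt "0 0 0 0 0.003 -0.0026 1" --pt "0 0 0 0 0.006 -0.0052 1" --pt "0 0 0 0 0.009 -0.0078 1" --pt "0 0 0 0 0.012 -0.0104 1" --pt "0 0 0 0 0.0155 -0.0133 1" --pt "0 0 0 0 0.019 -0.0163 1" --pt "0 0 0 0 0.0225 -0.0193 1" --pt "0 0 0 0 0.026 -0.0222 1"

```text
time_s: 10.65
position: [0.5388, 0.0238, 0.0479]
ee_rot: [-0.298, 1.57, -0.805]
wrist_force: [1.4, -4.5, 4.8]
width: 0.0856
```

```bash
python3 -c "
from h import *
where(); goal(40,62); goal(70,62)
a=imaging.capture('side'); crop(a,180,180,400,400,2.7,'b13')
a=imaging.capture('scene'); crop(a,250,155,450,375,2.7,'a13')"
```

```text
lever finger [19.9 77.4 61.9]
rack finger [-44.3   1.4  62. ]
t 10.65 F [ 1.4 -4.5  4.8] q [ 0.24  0.55 -0.42  1.95  0.34  0.71 -0.9 ]
xA 40 z 62 shift mm [ -0.1  15.8 -12.6] turn/5 [-0.04  0.01  0.  ]
xA 70 z 62 shift mm [ -0.1  38.7 -32. ] turn/5 [-0.04  0.01  0.  ]
```

View pics/b13.png

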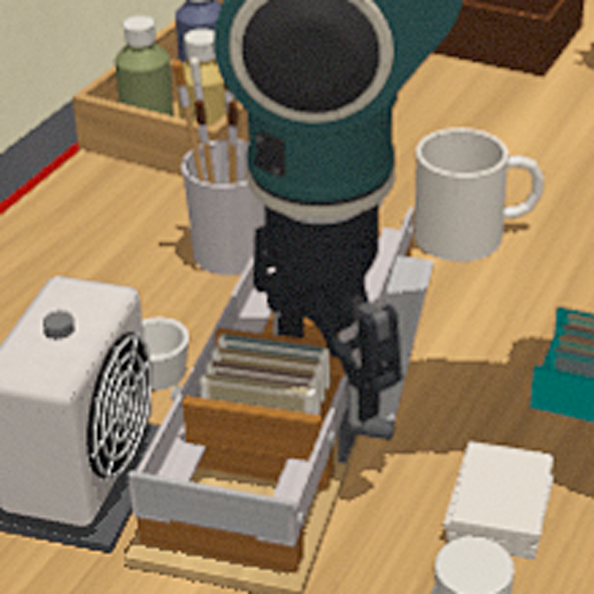

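View pics/a13.png

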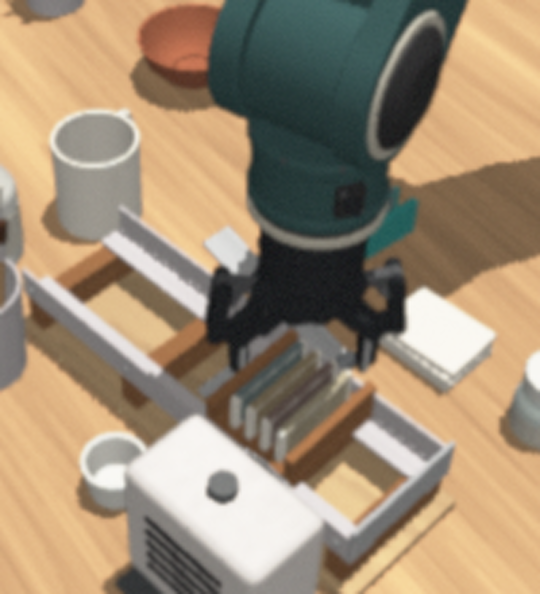

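Call:
jog_arm --pt "0 0 0 0 0.003 -0.0025 1" --pt "0 0 0 0 0.006 -0.005 1" --pt "0 0 0 0 0.0095 -0.0079 1" --pt "0 0 0 0 0.013 -0.0108 1" --pt "0 0 0 0 0.0165 -0.0137 1" --pt "0 0 0 0 0.02 -0.0166 1" --pt "0 0 0 0 0.0235 -0.0195 1" --pt "0 0 0 0 0.027 -0.0224 1"

```text
time_s: 11.55
position: [0.5321, 0.0588, 0.0478]
ee_rot: [-0.799, 1.571, -1.306]
wrist_force: [2.7, -6.1, 3.1]
width: 0.0851
```

```bash
python3 -c "
from h import *
where(); goal(72,62)
a=imaging.capture('side'); crop(a,180,180,400,400,2.7,'b14')
a=imaging.capture('scene'); crop(a,250,155,450,375,2.7,'a14')"
```

```text
lever finger [55.5 77.3 61.8]
rack finger [-8.7  1.3 61.8]
t 11.55 F [ 2.7 -6.1  3.1] q [ 0.18  0.55 -0.43  1.96  0.34  0.71 -0.96]
xA 72 z 62 shift mm [ -0.2  12.9 -10.4] turn/5 [-0.04  0.    0.  ]
```

View pics/b14.png

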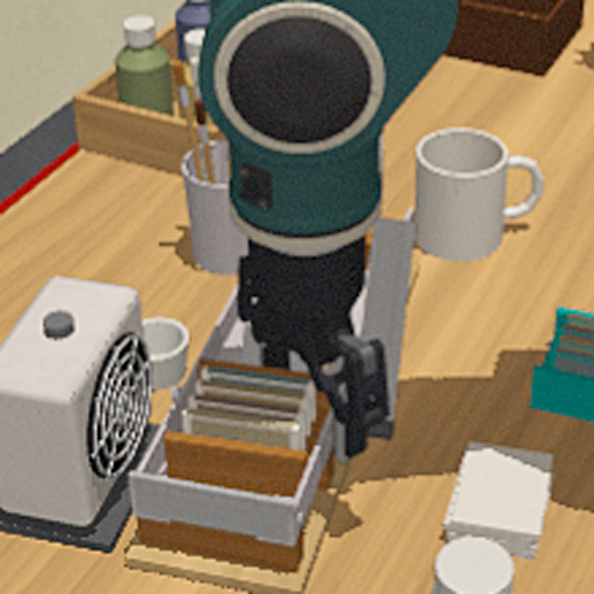

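View pics/a14.png

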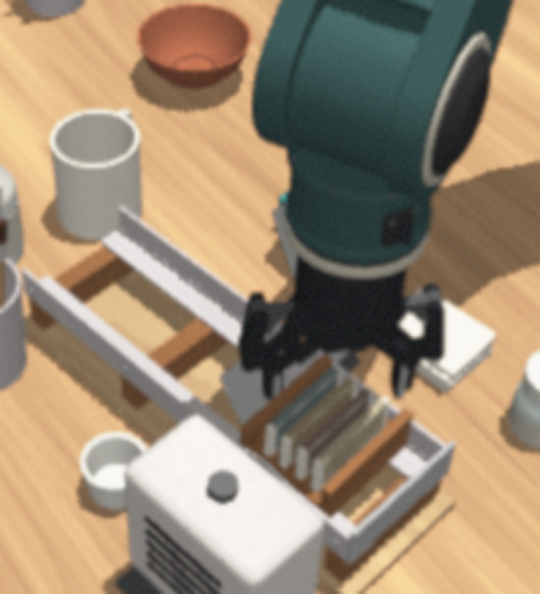

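Call:
jog_arm --pt "0 0 0 0 0.0025 -0.002 1" --pt "0 0 0 0 0.005 -0.004 1" --pt "0 0 0 0 0.0075 -0.006 1" --pt "0 0 0 0 0.01 -0.0082 1" --pt "0 0 0 0 0.0125 -0.0102 1" --pt "0 0 0 0 0.0135 -0.011 1" --pt "0 0 0 0 0.0135 -0.011 1" --pt "0 0 0 0 0.0135 -0.011 1"

```text
time_s: 12.45
position: [0.5289, 0.0758, 0.0477]
ee_rot: [-3.137, 1.57, 2.64]
wrist_force: [0.7, -2.7, 1.8]
width: 0.0855
```

```bash
python3 -c "
from h import *
where()
s=status.state(); p=wristcam(imaging.capture('wrist'),s);save(p['color'],'w15')
L=np.load('L.npy'); print(proj(p,l2w(L,[[x/1e3,y,.083] for x in(15,20,25) for y in (.05,-.046)])).round())
a=imaging.capture('scene'); crop(a,250,155,450,375,2.7,'a15')"
```

```text
lever finger [72.8 77.1 61.7]
rack finger [ 8.7  1.1 61.7]
t 12.45 F [ 0.7 -2.7  1.8] q [ 0.15  0.55 -0.43  1.96  0.34  0.7  -1.  ]
[[340. 411.]
 [561. 268.]
 [332. 403.]
 [554. 257.]
 [324. 395.]
 [547. 247.]]
```

View pics/w15.png

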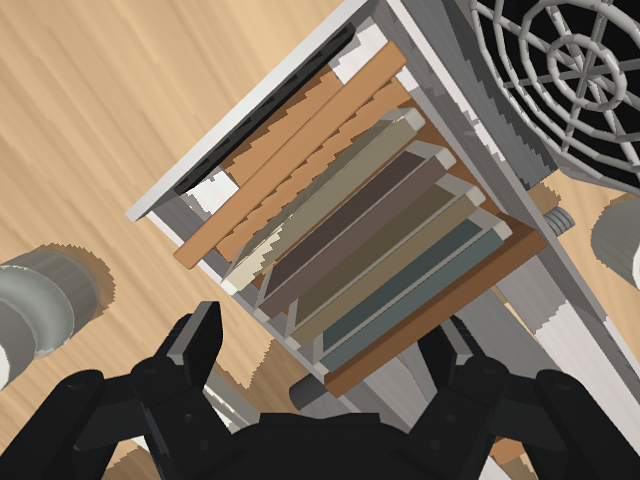

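View pics/a15.png

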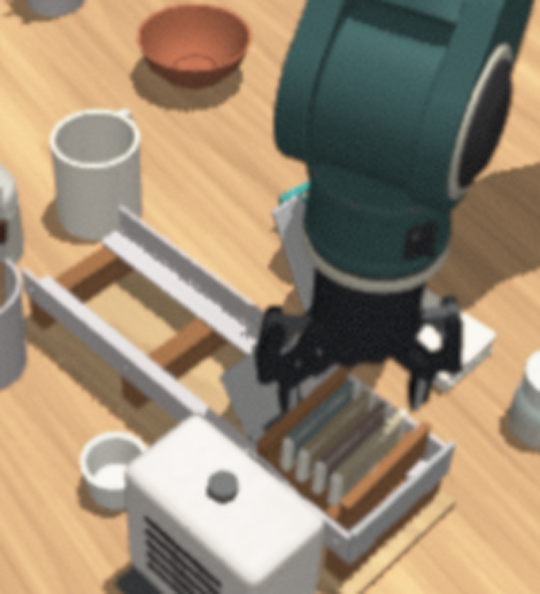

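The tail is at about +22 mm, past the gate, and the nose is about 11 mm short of the stop. I'll back off 2 mm and lift away.

Call:
jog_arm --pt "0 0 0 0 -0.0015 0.0012 1" --pt "0 0 0 -0.002 -0.002 0.0016 1" --pt "0 0 0 -0.012 -0.002 0.0016 1" --pt "0 0 0 -0.03 -0.002 0.0016 1" --pt "0 0 0 -0.06 -0.002 0.0016 1" --pt "0 0 0 -0.1 -0.002 0.0016 1" --pt "0 0 0 -0.14 -0.002 0.0016 1" --pt "0 0 0 -0.18 -0.002 0.0016 1"

```text
time_s: 13.35
position: [0.529, 0.0736, 0.2302]
ee_rot: [1.426, 1.57, 0.92]
wrist_force: [-0.9, -0.1, 0.5]
width: 0.0853
```

Call:
jog_arm --pt "0 0 0 -0.03 0 0 1" --pt "0 0 0 -0.03 0 -0.03 1" --pt "0 0 0 -0.03 0 -0.065 1" --pt "0 0 0 -0.03 0 -0.1 1" --pt "0 0 0 -0.03 0 -0.13 1" --pt "0 0 0 -0.03 0 -0.15 1" --pt "0 0 0 -0.03 0 -0.15 1" --pt "0 0 0 -0.03 0 -0.15 1"

```text
time_s: 14.15
position: [0.3986, 0.1459, 0.2583]
ee_rot: [0.451, 1.57, -0.055]
wrist_force: [0.2, 0.2, 1.0]
width: 0.0854
```

```bash
python3 -c "
from h import *
where()
a=imaging.capture('scene'); crop(a,250,155,450,375,2.7,'a16')
b=imaging.capture('side'); crop(b,180,180,400,400,2.7,'b16')"
```

```text
lever finger [166.8 191.4 272.3]
rack finger [102.6 115.3 272.3]
t 14.15 F [0.2 0.2 1. ] q [ 0.19  0.04 -0.62  2.03  0.03  1.07 -0.95]
```

View pics/a16.png

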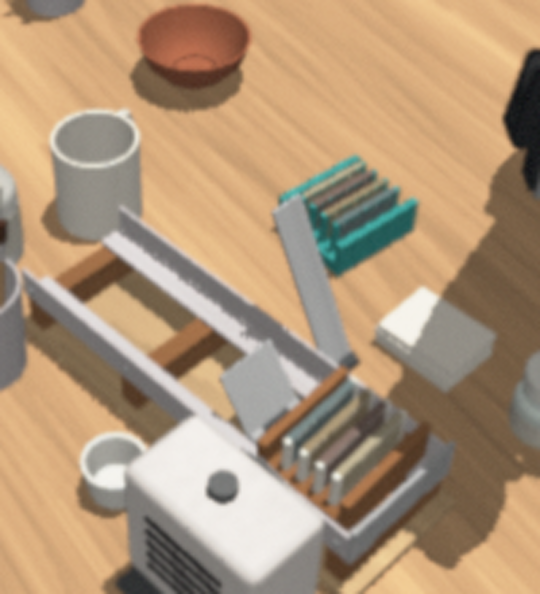

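View pics/b16.png

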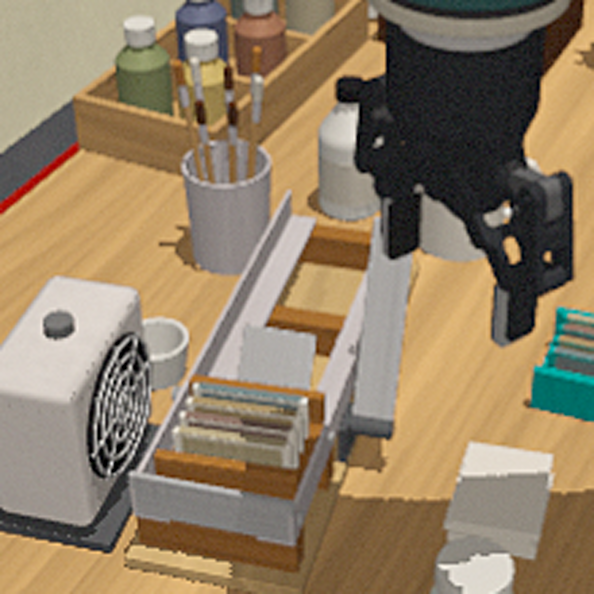

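The gate is closed again: the lever tip is at the same pixel as at the start, about (293,203) in the crop. The rack is in the bay behind it, and the mug, pot, tin, tiles and jar look to be where they were.

```bash
python3 -c "
from plant import job_done
print(job_done())"
```

```text
the job is handed in; nothing more can be done
None
```

The rack is in the drying bay with the gate closed behind it, and the job was handed in at about 14 s. I tipped the gate down with one fingertip on the lever, to about 1.03 rad measured in the wrist picture. I kept the lever held while the other finger pushed the rack over the gate. I let go with the rack's nose close to the hinge axis, at about -6 mm, and pushed on until the tail was about 22 mm past it. Then I backed off and lifted away.

**Last checks:**
- **Gate and rack:** the last pictures show the lever and leaf back in their closed position. The rack is whole in the bay, about 11 mm short of the end stop.
- **Other things on the table:** the bystanders I could see and the turquoise look-alike were where they started. The glaze jar was half out of the last close crops, and I compared positions only by eye.
- **Force:** the highest wrist force I read was about 12 N, in one reading while pushing. That included 7.6 N upward, which I did not fully explain, but it had eased to about 5 N at the next reading. The pictures showed no tipping of the rack.
- **Disagreement:** partway along, the rack stood about 4 mm nearer the lever-side guide than my model predicted, so it was probably sliding along that guide.

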